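Gauge the brake gap of a wire reel stand

TASK

The wire reel stand is to get a new felt brake washer, so its gap must be measured with nothing on it: lift the reel of copper wire straight up off the spindle and stand it gently upright on the bench, clear of the stand. Then take the steel taper gauge, lay its thin end flat on the stand's lower plate and slide it level into the gap under the upper plate until it drags snugly between the two, without forcing the upper plate up. Finish while still holding the gauge there, pinched in the gap, so that it can be read; leave the other things on the bench alone.

Things in the scene. Friction and masses are not known exactly. Their poses are not given: they have to be found in the camera images.
- stand: Wire reel stand fixed to the bench: green cast foot 110 mm across (7 mm high at its rim), two coaxial plates, steel spindle 12 mm thick, its top 107 mm above the bench. A thin upright wire guide (eye up to 74 mm) stands 80 mm from the axis on the stand's +x side, which is always away from the robot (yaw within 0.5 rad). Origin: on the spindle axis at bench height.
- lower_plate: Aluminium disc of the stand, 90 mm across, 8 mm thick, rigidly fixed on the spindle's axis. Its flat top lies 27 to 29.5 mm above the bench, differing from start to start. Origin: centre of its underside (8 mm below its top).
- upper_plate: Steel disc 90 mm across, 8 mm thick, above the lower plate and coaxial; its underside is 34 mm above the bench. A split bush clamps it: it stays put, and yields upward only at about 10 N. The gap to the lower plate, 4.5 to 7 mm, is open all round; from rim to spindle are 39 mm. Origin: centre of its underside.
- reel: Reel full of copper wire with black flanges, 56 mm in diameter, 50 mm high, 180 to 350 g, with a 16 mm bore; it starts loose on the spindle, standing on the upper plate (the spindle shows above its top). It can be taken across its diameter. The bench round x = 0.42, y = -0.07 is free for it. Origin: on its axis at its underside; z axis along the bore, upward.
- gauge: Steel taper gauge, 132 mm long, 130 g, flat on the bench: blade 72 x 15 mm, flat below, 14 mm thick at the grip to 2 mm at the tip (1 in 6), then a black grip 60 x 18 x 15 mm. Origin: underside, where blade meets grip; x axis toward the tip, z up. Flat in a gap of g mm the blade touches both plates with its tip 6 x (g - 2) mm inside the rims: 15 to 30 mm.
- gauge_tip (a point): Middle of the gauge's thin tip, 72 mm from the gauge's origin along its x axis and 1 mm above its underside.
- gauge_grip (a point): Middle of the gauge's black grip, 30 mm behind the gauge's origin (toward -x) and 7.5 mm above its underside: the place to grasp it, across its 18 mm width.
- pliers: Bystander: flat-nosed pliers with red handles, 51 x 133 x 11 mm, lying on the bench. Origin: centre of the underside.
- cutters: Bystander: side cutters with black handles, 51 x 118 x 11 mm, lying on the bench. Origin: centre of the underside.
- folding_loupe: Bystander: small folding loupe, 24 x 32 x 19 mm. Origin: centre of the underside.
- tin: Bystander: flat dark red tin, 58 x 88 x 20 mm. Origin: centre of the underside.
There are look-alikes about, which are no part of the job. What is shaped like the reel but yellow is not meant.

How it is judged:
On the way, in this order (a step that is already met when the one before it is completed fails the run):
1. the reel is off the spindle and stands upright on the bench, let go, clear of the stand (height (world z) of reel below 0.008 m and angle between reel's own z axis and vertical below 0.12 rad and horizontal distance between reel and stand above 0.083 m and linear speed of reel below 0.03 m/s and contact force between the fingers and reel below 0.05 N), for 0.2 s.
2. the gauge drags snugly between the two plates (horizontal distance between gauge_tip and stand below 0.038 m and height (world z) of gauge_tip between 0.0265 and 0.037 m and angle between gauge's own z axis and vertical below 0.12 rad and contact force between gauge and upper_plate above 0.5 N and contact force between gauge and lower_plate above 0.5 N and contact force between the fingers and gauge above 1 N and linear speed of gauge below 0.02 m/s), for 0.2 s.
At the end, for the whole second after the job is handed in: Reel upright (0.12 rad) on the bench, at rest, let go, axis over 83 mm from the spindle. Gauge held (over 1 N), still, level (0.12 rad), tip at least 7 mm inside the rims between the plates, touching each with over 0.5 N; upper plate under 2 mm from where it was (all of step 1 and all of step 2 and distance of upper_plate from where it was at the start of the episode below 0.002 m); the arm keeps its last pose, push and grip.
It fails at once if the upper plate is forced more than 2 mm from where it was (distance of upper_plate from where it was at the start of the episode above 0.002 m).
It fails at once if the reel is dropped or thrown: it falls free faster than 0.45 m/s (contact force between the fingers and reel below 0.01 N and linear speed of reel above 0.45 m/s).
It fails at once if a bystander is moved more than 25 mm (distance of any of pliers, cutters, folding_loupe, tin from where it was at the start of the episode above 0.025 m).
It also fails if it takes over 61 s, if anything falls off the work surface, if the arm or the gripper's body presses on something with over 40 N, if the wrist force passes 120 N, or if a joint passes its speed limit or range.

ROBOT

A 6-joint arm with a two-finger parallel gripper is mounted at the origin on a cart in front of the work surface, level with it; the furniture and walls round the work are solid. World frame = base frame: x ahead of the robot, y to its left, z up, the work surface at z = 0. Lengths are in m, angles in rad, forces in N, time in s.
With the tool pointing down it reaches from about 0.4 to 0.825 m from the base axis. Payload 7 kg.
Tool frame: the origin (TCP) lies midway between the tips of the shut fingers; the grasp point (between the pads) lies 19 mm behind it; z points along the fingers, y is the line along which they close (so a half turn about z gives the same grasp; the last joint's range is limited). The gripper opens to 88 mm and grips with 3 to 60 N. Pads are 19 mm wide; open, the fingers measure 130 mm over their backs; the gripper's body (78 mm by 193 mm) begins 47 mm behind the grasp point.
Start: joints at [-0.907, 0.359, 0.012, 0, -1.224, -0.288], TCP at [0.248, -0.628, 0.227] pointing down, gripper open.
Joint ranges: [-3.07, 3.07], [-1.43, 2.12], [-1.02, 1.25], [-3.03, 1.67], [-3.05, -0], [-3.03, 3.03]. Speed limits (rad/s): [2.39, 2.39, 3.01, 3.14, 3.14, 3.14].

INTERFACE

Orientations are given as [roll, pitch, yaw] about the fixed x, y, z axes, in that order (R = Rz(yaw) Ry(pitch) Rx(roll)).
In Python, from station import get_state, grab_frame, calibration, job_done, boxes_of, regions_of, spot_point gives the robot as it stands. The module is installed in compiled form; this text tells all that it offers.
- The arm moves only by the tool arm_command, never from a script. Its argument "commands" is a list of rows, each an object of numbers: "tx", "ty", "tz": the shift along the tool's x, y, z each as a share of 25 cm, from -1 to 1; "twist": the turn about the tool's z as a share of 180 degrees, from -1 to 1. A call has exactly 8 rows; each row is the pose to reach, as a shift and turn from the pose commanded when the call began, along the tool's axes at that moment, turning the shorter way round; what a row does not reach only later rows make up. A row lasts 1/12 s, in which the tool goes at most 41.7 mm and 7.16 degrees, less where a joint would pass 70% of its speed; a pose out of reach is approached as far as the arm can. A call with a number of a shift or a turn outside -1 to 1 is refused whole. A call with a gripper value outside its range is refused whole. "claw" is the opening, from 0 (shut) to 1 (fully open), set as the call begins (left out, the last holds). The fingers move at their own pace and stop on an object; "grip_force" is the grip in N (left out, the last holds). Time passes only in rows, so rows that repeat a pose let the fingers close, or fill a call up. It gives the time, the measured TCP pose, the force, the opening and the grip force at its end, in the units of the state.
- get_state(): the state, without advancing time (a new reading comes with each control period).
- grab_frame(name): name is "side" or "top" or "wrist"; returns the picture (400x640x3 uint8, red, green, blue); there is no depth.
- calibration(name): a dict with "camera_matrix" (3x3 intrinsics, pixels), "extrinsics" (4x4, takes a point from camera to world coordinates). Camera axes: x right, y down, z forward; pixel columns grow to the right and rows downward; lengths in m; the calibration is good to about 2 mm. The wrist camera is an equidistant fisheye: a pixel r from the principal point sees the ray r / f radians off the axis. A picture is of the moment at which its call begins: read the wrist's pose just before it. calibration takes no time and is no camera call; for the wrist camera it gives the pose at the moment of the call.
- job_done(): hands the job in; it is judged then, once.
Trained networks look in the newest picture that a camera, given by its name, has taken for a name from the list of things; names that differ only in an ending like _2 or _b are one class to them, and where a whole thing is asked for, a point or a joint stands for the part that bears it (a point fixed in the world has none). Each returns a list of dicts, best first, with "score" (0 to 1); they miss things now and then, are a little off and sometimes report something else, mostly with a low value. They report only what shows in the picture. A call takes as long as a camera call. They do not tell look-alikes from the thing itself.
- boxes_of(query, camera): "rect" ([left, top, right, bottom] in pixels, round what is visible of it).
- regions_of(query, camera): "region" (400x640 bool, what is visible of it) and "rect" ([left, top, right, bottom] in pixels, round what is visible of it).
- spot_point(query, camera): "uv" ([column, row] in pixels: a listed point, or the origin of a listed thing).
The state is a dict: "t": time; "q": joint angles; "qd": joint speeds; "joint_efforts": joint torques, N m; "eef_pos": TCP position; "ee_rot": TCP orientation; "force": force on the tool from outside, world axes, zero at the start; "moment": the same for the moment, N m; "width": finger opening in m; "gripper_force": force on a finger pad.
Only numpy, scipy, OpenCV 4.12 (cv2) and the standard library are available. Lean on these libraries where they do the work, as an engineer would, in place of code of your own. Each camera call takes 0.05 s, during which the arm holds its last target. There are 200 camera calls.

## Working session

There is one attempt and no reset: what is moved stays moved. The work goes in short steps, Python scripts to look and compute and a tool call to move; the robot and the scene stay as the last step left them, time stands still between calls to the robot, and variables do not carry over. Pictures are saved under pics/ and viewed, at most 10 in all, crops included, and the job is handed in when it is done.

Besides the shell and the picture viewer there is one more tool, called by a JSON object that holds its "fn" and its "kwargs". arm_command: Moves the arm, as the interface text tells. Shift numbers are shares of 25 cm and turn numbers shares of 180 degrees, none past 1 either way. Its arguments: {"type":"object","properties":{"commands":{"type":"array"},"claw":{"type":"number"},"grip_force":{"type":"number"}},"required":["commands"]}

```bash
mkdir -p pics; cat > h.py <<'E'
import numpy as np, cv2
from station import *
from scipy.spatial.transform import Rotation as R
def shot(n):
    c=calibration(n); f=grab_frame(n); return f,c
def save(f,p): cv2.imwrite('pics/'+p,f[:,:,::-1])
def ray(c,uv,fish=False):
    K=np.array(c['camera_matrix']);T=np.array(c['extrinsics'])
    x=(uv[0]-K[0,2])/K[0,0];y=(uv[1]-K[1,2])/K[1,1]
    if fish:
        r=np.hypot(x,y);d=np.array([x/r*np.sin(r),y/r*np.sin(r),np.cos(r)]) if r>0 else np.array([0,0,1.])
    else: d=np.array([x,y,1.])
    return T[:3,3],T[:3,:3]@d
def atz(c,uv,z,fish=False):
    o,d=ray(c,uv,fish); return o+d*(z-o[2])/d[2]
def proj(c,p,fish=False):
    K=np.array(c['camera_matrix']);T=np.array(c['extrinsics'])
    q=T[:3,:3].T@(np.array(p)-T[:3,3])
    if fish:
        h=np.hypot(q[0],q[1]);a=np.arctan2(h,q[2]);x,y=q[0]/h*a,q[1]/h*a
    else: x,y=q[0]/q[2],q[1]/q[2]
    return np.array([K[0,0]*x+K[0,2],K[1,1]*y+K[1,2]])
E
python3 - <<'E'
from h import *
np.set_printoptions(precision=4,suppress=True)
s=get_state();print(s)
for n in('top','side'):
    f,c=shot(n);save(f,n+'0.png');print(n,np.array(c['extrinsics']),np.array(c['camera_matrix'])[0])
    for q in('stand','reel','gauge','gauge_tip','gauge_grip','upper_plate','pliers','cutters','folding_loupe','tin'):
        print(q,[(np.round(d['uv'],1),round(d['score'],2)) for d in spot_point(q,n)][:3])
E
```

```text
{'t': 0.0, 'q': array([-0.9069,  0.3594,  0.0111, -0.0003, -1.2241, -0.2881]), 'qd': array([ 0.0008,  0.0018, -0.0002,  0.0005,  0.0013, -0.0006]), 'joint_efforts': array([ -0.0002, -58.2729,  29.3061,   6.9971,   0.0071,  -0.0002]), 'eef_pos': array([ 0.2475, -0.6275,  0.2256]), 'ee_rot': array([ 3.14  , -0.0002, -2.7659]), 'force': array([-0.2335,  0.4776,  1.0737]), 'moment': array([-0.0131, -0.0172,  0.0066]), 'gripper_force': 0.0, 'width': 0.08765243278952967}
top [[-0.0038 -0.9847  0.1743  0.361 ]
 [-0.9997  0.0076  0.0213 -0.1742]
 [-0.0223 -0.1742 -0.9845  0.8881]
 [ 0.      0.      0.      1.    ]] [370.3678   0.     320.5344]
stand [(array([311.9, 169.6]), 0.76)]
reel [(array([308.9, 169.3]), 0.97), (array([371.4, 260.2]), 0.69)]
gauge [(array([407.5, 222.8]), 0.73)]
gauge_tip [(array([389.5, 195.8]), 0.92)]
gauge_grip [(array([413.8, 226.4]), 0.97)]
upper_plate [(array([311.6, 170.6]), 0.74)]
pliers [(array([231.2, 215.5]), 0.88)]
cutters []
folding_loupe [(array([397.8, 168.7]), 0.65)]
tin [(array([415.1, 151.2]), 0.83)]
side [[ 0.992  -0.0364  0.121   0.3858]
 [-0.1238 -0.4737  0.872  -1.0456]
 [ 0.0256 -0.88   -0.4744  0.5432]
 [ 0.      0.      0.      1.    ]] [456.0856   0.     309.9371]
stand [(array([339.5, 222.5]), 0.84), (array([338. , 206.8]), 0.54)]
reel [(array([243.7, 264.2]), 0.89), (array([338.4, 207.1]), 0.86), (array([327.9, 192.5]), 0.46)]
gauge [(array([302. , 284.9]), 0.77)]
gauge_tip [(array([327.8, 274.3]), 0.7), (array([284.8, 289.7]), 0.43)]
gauge_grip [(array([282.5, 291.5]), 0.64), (array([300.2, 286.1]), 0.2)]
upper_plate [(array([337. , 210.4]), 0.8), (array([329. , 272.3]), 0.3)]
pliers [(array([290.6, 192.6]), 0.67)]
cutters [(array([327.2, 192.3]), 0.71)]
folding_loupe []
tin [(array([389.9, 290.1]), 0.77)]
```

View pics/top0.png

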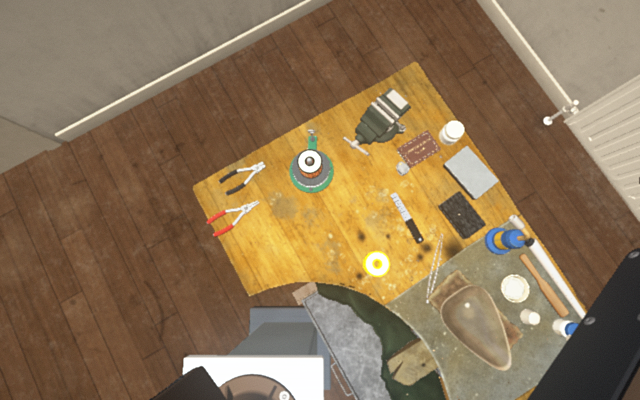

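View pics/side0.png

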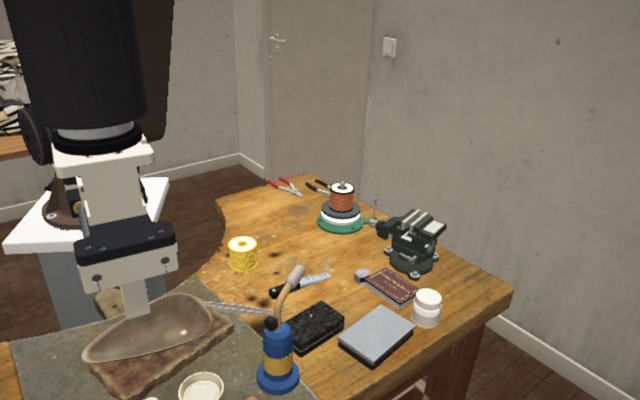

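The top view shows the stand and copper reel at about (311,166) and the wire guide at (312,135). The yellow look-alike is at (376,264). The gauge's tip is at about (395,195) and its grip at (416,235). The pliers and cutters are at left, the vise at (380,118).

```bash
python3 - <<'E'
from h import *
np.set_printoptions(precision=4,suppress=True)
f,c=shot('top')
for q,z in(('gauge',0.007),('reel',.094),('upper_plate',.042),('tin',.02),('pliers',.01),('cutters',.01),('folding_loupe',.02)):
    for d in regions_of(q,'top')[:2]:
        m=d['region'].astype(np.uint8);v,u=np.nonzero(m)
        rc=cv2.minAreaRect(np.c_[u,v].astype(np.float32))
        B=cv2.boxPoints(rc)
        print(q,round(d['score'],2),d['rect'],len(u),'mean',atz(c,(u.mean(),v.mean()),z)[:2],'ctr',atz(c,rc[0],z)[:2],'box',[atz(c,b,z)[:2].round(3).tolist() for b in B])
for q,z in(('gauge_tip',.001),('gauge_grip',.0075),('gauge',0),('stand',0),('upper_plate',.034),('reel',.042)):
    for d in spot_point(q,'top')[:2]: print(q,d['score'],atz(c,d['uv'],z))
# enlarged crop
save(cv2.resize(f[110:290,280:460],(720,720),interpolation=cv2.INTER_CUBIC)[:600],'crop0.png')
f,c=shot('side')
for q,z in(('gauge_tip',.001),('gauge_grip',.0075),('gauge',0),('stand',0),('upper_plate',.034),('reel',.042)):
    for d in spot_point(q,'side')[:2]: print('side',q,d['score'],atz(c,d['uv'],z))
E
```

```text
gauge 0.83 [390.5, 194.8, 421.8, 245.5] 430 mean [ 0.4623 -0.3624] ctr [ 0.4663 -0.3604] box [[0.519, -0.321], [0.53, -0.34], [0.415, -0.399], [0.404, -0.38]]
reel 0.83 [299.2, 151.2, 323.1, 177.9] 538 mean [ 0.5784 -0.1337] ctr [ 0.5783 -0.1329] box [[0.612, -0.107], [0.611, -0.158], [0.545, -0.158], [0.546, -0.108]]
reel 0.59 [361.0, 250.1, 391.9, 278.2] 534 mean [ 0.3594 -0.2733] ctr [ 0.3597 -0.2732] box [[0.386, -0.247], [0.386, -0.301], [0.334, -0.3], [0.334, -0.245]]
upper_plate 0.73 [289.8, 154.6, 327.9, 187.9] 573 mean [ 0.5717 -0.1356] ctr [ 0.5795 -0.134 ] box [[0.608, -0.08], [0.632, -0.167], [0.551, -0.187], [0.528, -0.102]]
tin 0.55 [396.1, 131.3, 441.4, 170.6] 940 mean [ 0.6325 -0.3912] ctr [ 0.6324 -0.3911] box [[0.633, -0.336], [0.686, -0.415], [0.632, -0.446], [0.58, -0.367]]
pliers 0.7 [206.0, 201.3, 259.5, 235.1] 381 mean [0.4747 0.0556] ctr [0.4733 0.0522] box [[0.466, 0.121], [0.524, 0.006], [0.481, -0.017], [0.423, 0.098]]
folding_loupe 0.52 [393.0, 164.5, 409.3, 171.8] 102 mean [ 0.5857 -0.3513] ctr [ 0.5864 -0.3515] box [[0.6, -0.34], [0.6, -0.364], [0.573, -0.363], [0.573, -0.339]]
gauge_tip 0.69 [ 0.5231 -0.3296  0.001 ]
gauge_grip 0.75 [ 0.4517 -0.3733  0.0075]
gauge 0.7 [ 0.4583 -0.3589  0.    ]
stand 0.87 [ 0.5877 -0.1315  0.    ]
upper_plate 0.77 [ 0.5785 -0.13    0.034 ]
reel 0.79 [ 0.5825 -0.1354  0.042 ]
reel 0.67 [ 0.3636 -0.2702  0.042 ]
side gauge_grip 0.82 [ 0.4335 -0.3741  0.0075]
side gauge 0.77 [ 0.4715 -0.3618  0.    ]
side gauge 0.17 [0.4839 0.0502 0.    ]
side stand 0.76 [ 0.586  -0.1433  0.    ]
side upper_plate 0.78 [ 0.5723 -0.134   0.034 ]
side reel 0.82 [ 0.3578 -0.3339  0.042 ]
side reel 0.76 [ 0.5808 -0.1381  0.042 ]
```

View pics/crop0.png

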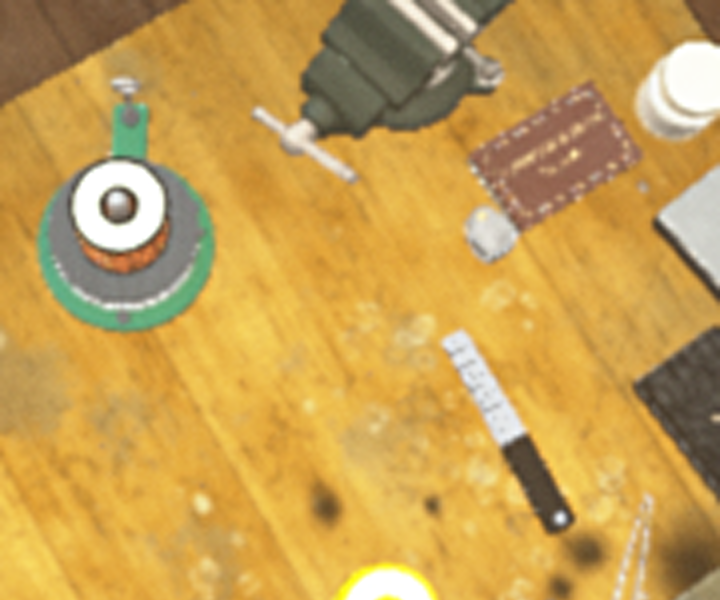

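The crop confirms the layout. The reel top's centre is at crop (118,206), which is pixel (309.5,161.5). The gauge tip is at pixel (393.8,195) and the grip end at (419.5,240.5). I'll compute the move to above the reel.

```bash
cat >> h.py <<'E'
np.set_printoptions(precision=4,suppress=True)
def rel(target,yaw=None):
    s=get_state();M=R.from_euler('xyz',s['ee_rot']).as_matrix()
    d=M.T@(np.array(target)-s['eef_pos'])
    tw=None if yaw is None else -((yaw-s['ee_rot'][2]+np.pi)%(2*np.pi)-np.pi)/np.pi
    return d/.25,tw
E
python3 - <<'E'
from h import *
c=calibration('top')
print('reeltop',atz(c,(309.4,161.5),.092),'spin',atz(c,(309.5,161),.107))
print('tip',atz(c,(393.9,194.8),.001),'gripend',atz(c,(419.7,241),.0075))
print('plate near rim', atz(c,(311,187.5),.042))
print('torch',atz(c,(505,238),0.1),atz(c,(525,237),.15),'guide',atz(c,(311,131),.074))
print(rel((.578,-.134,.227)), rel((.578,-.134,.30)))
E
```

```text
reeltop [ 0.5834 -0.1325  0.092 ] spin [ 0.5804 -0.1335  0.107 ]
tip [ 0.5234 -0.333   0.001 ] gripend [ 0.4112 -0.3881  0.0075]
plate near rim [ 0.5347 -0.1337  0.042 ]
torch [ 0.4113 -0.5438  0.1   ] [ 0.4099 -0.5593  0.15  ] guide [ 0.6612 -0.1352  0.074 ]
(array([-1.954 ,  1.3528, -0.0018]), None) (array([-1.954 ,  1.3528, -0.2938]), None)
```

{"fn": "arm_command", "kwargs": {"commands": [{"tx": -0.05,"ty": 0.05,"tz": -0.12},{"tx": -0.12,"ty": 0.15,"tz": -0.2},{"tx": -0.24,"ty": 0.25,"tz": -0.2},{"tx": -0.36,"ty": 0.35,"tz": -0.2},{"tx": -0.48,"ty": 0.45,"tz": -0.2},{"tx": -0.6,"ty": 0.55,"tz": -0.2},{"tx": -0.72,"ty": 0.63,"tz": -0.2},{"tx": -0.85,"ty": 0.7,"tz": -0.2}], "claw": 1}}

```text
invalid input
```

{"fn": "arm_command", "kwargs": {"commands": [{"tx": -0.13,"ty": 0.08},{"tx": -0.26,"ty": 0.16},{"tx": -0.39,"ty": 0.24},{"tx": -0.52,"ty": 0.33},{"tx": -0.65,"ty": 0.41},{"tx": -0.78,"ty": 0.49},{"tx": -0.9,"ty": 0.57},{"tx": -0.98,"ty": 0.62}]}}

```text
invalid input
```

```bash
python3 - <<'E'
from h import *
s=get_state();print(s['t'],s['eef_pos'],s['ee_rot'],s['force'])
f,c=shot('wrist');save(f,'w0.png');print(c['camera_matrix'],c['extrinsics'])
for q,z in(('reel',.042),('stand',0),('upper_plate',.034)):
    for d in spot_point(q,'wrist')[:2]: print(q,d['score'],d['uv'],atz(c,d['uv'],z,True))
print(rel((.581,-.134,.13)))
E
```

```text
2.15 [ 0.2477 -0.6279  0.2266] [ 3.1416 -0.     -2.7658] [ 0.9802 -0.3438 -0.2277]
[[309.7069   0.     323.723 ]
 [  0.     309.7069 200.7919]
 [  0.       0.       1.    ]] [[-0.3683  0.8958  0.2488  0.1806]
 [ 0.9297  0.355   0.098  -0.6549]
 [-0.0005  0.2674 -0.9636  0.3847]
 [ 0.      0.      0.      1.    ]]
(array([-1.9651,  1.3484,  0.3863]), None)
```

View pics/w0.png

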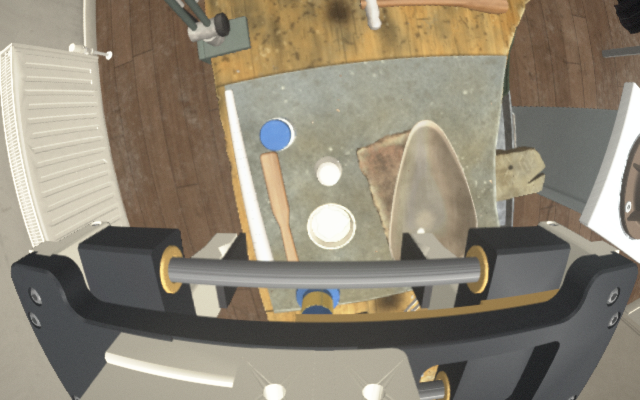

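The call was refused and the arm hasn't moved. The wrist picture only shows the start area: bowls, with the torch at about (318,300). I'll include every field in each row.

{"fn": "arm_command", "kwargs": {"commands": [{"tx": 0,"ty": 0.05,"tz": -0.12,"twist": 0},{"tx": -0.08,"ty": 0.15,"tz": -0.2,"twist": 0},{"tx": -0.2,"ty": 0.25,"tz": -0.2,"twist": 0},{"tx": -0.32,"ty": 0.35,"tz": -0.2,"twist": 0},{"tx": -0.44,"ty": 0.45,"tz": -0.2,"twist": 0},{"tx": -0.57,"ty": 0.54,"tz": -0.2,"twist": 0},{"tx": -0.7,"ty": 0.62,"tz": -0.2,"twist": 0},{"tx": -0.83,"ty": 0.7,"tz": -0.2,"twist": 0}], "claw": 1, "grip_force": 25}}

```text
t: 3.02
eef_pos: [0.3771, -0.3873, 0.2771]
ee_rot: [-3.141, 0.001, -2.766]
force: [1.0, 0.0, -0.2]
width: 0.0876
gripper_force: 0.0
```

{"fn": "arm_command", "kwargs": {"commands": [{"tx": -0.12,"ty": 0.08,"tz": 0,"twist": 0},{"tx": -0.25,"ty": 0.16,"tz": 0,"twist": 0},{"tx": -0.38,"ty": 0.24,"tz": 0,"twist": 0},{"tx": -0.51,"ty": 0.32,"tz": 0,"twist": 0},{"tx": -0.64,"ty": 0.4,"tz": 0,"twist": 0},{"tx": -0.77,"ty": 0.48,"tz": 0,"twist": 0},{"tx": -0.9,"ty": 0.56,"tz": 0,"twist": 0},{"tx": -1,"ty": 0.64,"tz": 0,"twist": 0}]}}

```text
t: 3.68
eef_pos: [0.5518, -0.1463, 0.2767]
ee_rot: [-3.141, 0.001, -2.765]
force: [-0.0, 0.3, -0.5]
width: 0.0878
gripper_force: 0.0
```

```bash
python3 - <<'E'
from h import *
s=get_state();print(s['t'],s['eef_pos'],s['ee_rot'],s['force'])
f,c=shot('wrist');save(f,'w1.png');print(c['extrinsics'])
for q,z in(('reel',.042),('stand',0),('upper_plate',.034),('lower_plate',.02)):
    for d in spot_point(q,'wrist')[:2]: print(q,d['score'],d['uv'],atz(c,d['uv'],z,True))
print(rel((.581,-.134,.13)))
for p in((.581,-.134,.107),(.581,-.134,.092),(.581,-.134,.042)): print(proj(c,p,True))
E
```

```text
3.6833 [ 0.5518 -0.1463  0.2767] [-3.1413  0.0006 -2.7651] [-0.0028  0.3239 -0.4603]
[[-0.3689  0.8954  0.2493  0.4847]
 [ 0.9295  0.3556  0.0981 -0.1733]
 [-0.0008  0.2679 -0.9634  0.4347]
 [ 0.      0.      0.      1.    ]]
reel 0.77 [284.7, 11.3] [ 0.3724 -0.2715  0.042 ]
reel 0.7 [325.8, 200.3] [ 0.5846 -0.131   0.042 ]
stand 0.65 [323.1, 192.6] [ 0.586  -0.1344  0.    ]
(array([-0.136 ,  0.0078,  0.5859]), None)
[324.8725 212.0174]
[324.8369 208.0919]
[324.7359 197.0156]
```

View pics/w1.png

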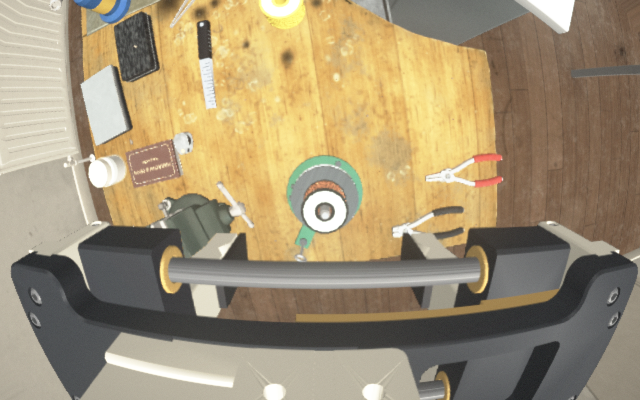

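The wrist view shows the reel ring and spindle centred at (325,212). That fits the estimate of about (0.583,-0.133). The vise handle ends at (250,222), so I'll check its height against the gripper body.

```bash
python3 - <<'E'
from h import *
cw,ct,cs=[calibration(n) for n in('wrist','top','side')]
def tri(rs):
    A=sum(np.eye(3)-np.outer(d,d)/(d@d) for o,d in rs);b=sum((np.eye(3)-np.outer(d,d)/(d@d))@o for o,d in rs)
    return np.linalg.solve(A,b)
P=tri([ray(cw,(251,223),True),ray(ct,(343.8,138))]);print('handle a',P,proj(cs,P))
P=tri([ray(cw,(221,184),True),ray(ct,(368.5,154.5))]);print('handle b',P,proj(cs,P))
P=tri([ray(cw,(190,200),True),ray(ct,(372,119))]);print('vise?',P,proj(cs,P))
print('spindle',tri([ray(cw,(325,211.5),True),ray(ct,(309.5,161))]),'reel',tri([ray(cw,(325,212),True),ray(ct,(309.4,161.5))]))
print(atz(cw,(325,212),.092,True), rel((.583,-.133,.13)))
E
```

```text
handle a [ 0.6533 -0.2143  0.0399] [378.4435 224.1781]
handle b [ 0.6066 -0.2672  0.0635] [363.8854 228.3089]
vise? [ 0.6238 -0.2662  0.17  ] [376.9062 180.6817]
spindle [ 0.591  -0.1313  0.0665] reel [ 0.5898 -0.1314  0.0699]
[ 0.5834 -0.1341  0.092 ] (array([-0.1449,  0.0086,  0.5859]), None)
```

{"fn": "arm_command", "kwargs": {"commands": [{"tx": -0.1,"ty": 0.005,"tz": 0.05,"twist": 0},{"tx": -0.145,"ty": 0.01,"tz": 0.18,"twist": 0},{"tx": -0.145,"ty": 0.01,"tz": 0.32,"twist": 0},{"tx": -0.145,"ty": 0.01,"tz": 0.46,"twist": 0},{"tx": -0.145,"ty": 0.01,"tz": 0.6,"twist": 0},{"tx": -0.145,"ty": 0.01,"tz": 0.72,"twist": 0},{"tx": -0.145,"ty": 0.01,"tz": 0.81,"twist": 0},{"tx": -0.145,"ty": 0.01,"tz": 0.87,"twist": 0}]}}

```text
t: 4.6
eef_pos: [0.581, -0.1342, 0.0566]
ee_rot: [3.14, -0.003, -2.768]
force: [-0.1, 0.4, 0.3]
width: 0.0877
gripper_force: 0.0
```

{"fn": "arm_command", "kwargs": {"commands": [{"tx": 0,"ty": 0,"tz": 0.01,"twist": 0},{"tx": 0,"ty": 0,"tz": 0.01,"twist": 0},{"tx": 0,"ty": 0,"tz": 0.01,"twist": 0},{"tx": 0,"ty": 0,"tz": 0.01,"twist": 0},{"tx": 0,"ty": 0,"tz": 0.01,"twist": 0},{"tx": 0,"ty": 0,"tz": 0.01,"twist": 0},{"tx": 0,"ty": 0,"tz": 0.01,"twist": 0},{"tx": 0,"ty": 0,"tz": 0.01,"twist": 0}], "claw": 0.5, "grip_force": 20}}

```text
t: 5.27
eef_pos: [0.5839, -0.1328, 0.0579]
ee_rot: [-3.141, 0.002, -2.765]
force: [-0.6, -0.7, 6.3]
width: 0.0567
gripper_force: 20.0
```

{"fn": "arm_command", "kwargs": {"commands": [{"tx": 0,"ty": 0,"tz": -0.02,"twist": 0},{"tx": 0,"ty": 0,"tz": -0.06,"twist": 0},{"tx": 0,"ty": 0,"tz": -0.11,"twist": 0},{"tx": 0,"ty": 0,"tz": -0.17,"twist": 0},{"tx": 0,"ty": 0,"tz": -0.23,"twist": 0},{"tx": 0,"ty": 0,"tz": -0.3,"twist": 0},{"tx": 0,"ty": 0,"tz": -0.36,"twist": 0},{"tx": 0,"ty": 0,"tz": -0.4,"twist": 0}]}}

```text
t: 5.93
eef_pos: [0.5834, -0.1326, 0.1587]
ee_rot: [-3.141, 0.002, -2.766]
force: [1.4, 0.3, -2.3]
width: 0.0566
gripper_force: 20.0
```

```bash
python3 - <<'E'
from h import *
s=get_state();print(s['t'],s['eef_pos'],s['ee_rot'],s['force'],s['width'])
print(rel((.425,-.06,.16)),rel((.425,-.06,.02)))
f,c=shot('side');save(cv2.resize(f[130:280,230:430],(800,600),interpolation=cv2.INTER_CUBIC),'s1.png')
E
```

```text
5.9333 [ 0.5834 -0.1326  0.1587] [-3.1411  0.0015 -2.7656] [ 1.3966  0.32   -2.2776] 0.05660121293455406
(array([ 0.4828,  0.5029, -0.0061]), None) (array([0.4837, 0.5032, 0.5539]), None)
```

View pics/s1.png

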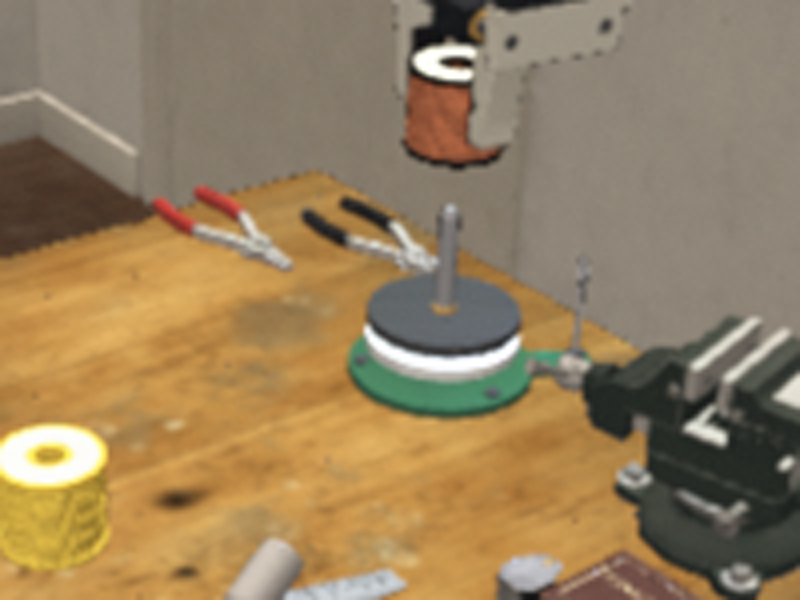

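The reel hangs upright in the fingers at about (450,105) in the crop, well above the spindle tip at (448,210), so the stand is free. Next I carry it to the clear spot.

{"fn": "arm_command", "kwargs": {"commands": [{"tx": 0.03,"ty": 0.03,"tz": 0,"twist": 0},{"tx": 0.1,"ty": 0.1,"tz": 0,"twist": 0},{"tx": 0.18,"ty": 0.17,"tz": 0,"twist": 0},{"tx": 0.26,"ty": 0.25,"tz": 0,"twist": 0},{"tx": 0.34,"ty": 0.33,"tz": 0,"twist": 0},{"tx": 0.42,"ty": 0.4,"tz": 0,"twist": 0},{"tx": 0.48,"ty": 0.45,"tz": 0,"twist": 0},{"tx": 0.5,"ty": 0.475,"tz": 0,"twist": 0}]}}

```text
t: 6.65
eef_pos: [0.4193, -0.068, 0.1556]
ee_rot: [3.14, -0.002, -2.766]
force: [0.0, -0.4, -2.9]
width: 0.0568
gripper_force: 20.0
```

{"fn": "arm_command", "kwargs": {"commands": [{"tx": 0,"ty": 0,"tz": 0.04,"twist": 0},{"tx": 0,"ty": 0,"tz": 0.12,"twist": 0},{"tx": 0,"ty": 0,"tz": 0.2,"twist": 0},{"tx": 0,"ty": 0,"tz": 0.28,"twist": 0},{"tx": 0,"ty": 0,"tz": 0.36,"twist": 0},{"tx": 0,"ty": 0,"tz": 0.44,"twist": 0},{"tx": 0,"ty": 0,"tz": 0.49,"twist": 0},{"tx": 0,"ty": 0,"tz": 0.52,"twist": 0}]}}

```text
t: 7.32
eef_pos: [0.422, -0.0684, 0.0247]
ee_rot: [3.141, -0.003, -2.766]
force: [-0.8, 0.1, -1.7]
width: 0.0565
gripper_force: 20.0
```

{"fn": "arm_command", "kwargs": {"commands": [{"tx": 0,"ty": 0,"tz": 0,"twist": 0},{"tx": 0,"ty": 0,"tz": 0.006,"twist": 0},{"tx": 0,"ty": 0,"tz": 0.012,"twist": 0},{"tx": 0,"ty": 0,"tz": 0.018,"twist": 0},{"tx": 0,"ty": 0,"tz": 0.024,"twist": 0},{"tx": 0,"ty": 0,"tz": 0.028,"twist": 0},{"tx": 0,"ty": 0,"tz": 0.028,"twist": 0},{"tx": 0,"ty": 0,"tz": 0.028,"twist": 0}]}}

```text
t: 7.98
eef_pos: [0.4233, -0.0681, 0.0197]
ee_rot: [-3.142, 0.0, -2.766]
force: [-0.1, -0.3, -2.4]
width: 0.0564
gripper_force: 20.0
```

{"fn": "arm_command", "kwargs": {"commands": [{"tx": 0,"ty": 0,"tz": 0.003,"twist": 0},{"tx": 0,"ty": 0,"tz": 0.006,"twist": 0},{"tx": 0,"ty": 0,"tz": 0.009,"twist": 0},{"tx": 0,"ty": 0,"tz": 0.012,"twist": 0},{"tx": 0,"ty": 0,"tz": 0.015,"twist": 0},{"tx": 0,"ty": 0,"tz": 0.015,"twist": 0},{"tx": 0,"ty": 0,"tz": 0.015,"twist": 0},{"tx": 0,"ty": 0,"tz": 0.015,"twist": 0}]}}

```text
t: 8.65
eef_pos: [0.4232, -0.0681, 0.0159]
ee_rot: [-3.142, -0.0, -2.766]
force: [-1.2, 1.4, 4.5]
width: 0.0566
gripper_force: 20.0
```

Contact with the bench at +4.5 N. Release in place.

{"fn": "arm_command", "kwargs": {"commands": [{"tx": 0,"ty": 0,"tz": -0.002,"twist": 0},{"tx": 0,"ty": 0,"tz": -0.002,"twist": 0},{"tx": 0,"ty": 0,"tz": -0.002,"twist": 0},{"tx": 0,"ty": 0,"tz": -0.002,"twist": 0},{"tx": 0,"ty": 0,"tz": -0.002,"twist": 0},{"tx": 0,"ty": 0,"tz": -0.002,"twist": 0},{"tx": 0,"ty": 0,"tz": -0.002,"twist": 0},{"tx": 0,"ty": 0,"tz": -0.002,"twist": 0}], "claw": 1}}

```text
t: 9.32
eef_pos: [0.4233, -0.0681, 0.0163]
ee_rot: [3.142, -0.0, -2.766]
force: [0.0, -0.3, 0.4]
width: 0.0875
gripper_force: 0.0
```

{"fn": "arm_command", "kwargs": {"commands": [{"tx": 0,"ty": 0,"tz": -0.04,"twist": 0},{"tx": 0,"ty": 0,"tz": -0.12,"twist": 0},{"tx": 0,"ty": 0,"tz": -0.22,"twist": 0},{"tx": 0,"ty": 0,"tz": -0.34,"twist": 0},{"tx": 0,"ty": 0,"tz": -0.46,"twist": 0},{"tx": 0,"ty": 0,"tz": -0.58,"twist": 0},{"tx": 0,"ty": 0,"tz": -0.68,"twist": 0},{"tx": 0,"ty": 0,"tz": -0.72,"twist": 0}]}}

```text
t: 9.98
eef_pos: [0.4248, -0.068, 0.2001]
ee_rot: [-3.14, 0.005, -2.765]
force: [0.7, -0.1, -0.8]
width: 0.0873
gripper_force: 0.0
```

```bash
python3 - <<'E'
from h import *
s=get_state();print(s['t'],s['eef_pos'],s['ee_rot'],s['force'],s['width'])
g=np.arctan2(.0551+0,.1122);print('yaw g',g)
print(rel((.44,-.374,.2),g-np.pi))
f,c=shot('top')
for d in regions_of('reel','top'): print(d['rect'],d['score'])
for d in spot_point('reel','top'): print(atz(c,d['uv'],0))
E
```

```text
9.9833 [ 0.4248 -0.068   0.2001] [-3.1403  0.0053 -2.7653] [ 0.652  -0.1431 -0.7866] 0.08729135087517409
yaw g 0.45649209606470637
(array([ 0.3932, -1.1606, -0.0001]), np.float64(-0.02551502388911488))
[391.4, 194.9, 421.8, 243.6] 0.64
[359.9, 248.8, 388.9, 276.4] 0.61
[276.2, 232.3, 296.9, 248.1] 0.57
[ 0.3635 -0.2799  0.    ]
[ 0.4185 -0.0772  0.    ]
```

{"fn": "arm_command", "kwargs": {"commands": [{"tx": 0.05,"ty": -0.08,"tz": 0,"twist": -0.01},{"tx": 0.1,"ty": -0.22,"tz": 0,"twist": -0.02},{"tx": 0.15,"ty": -0.36,"tz": 0,"twist": -0.025},{"tx": 0.2,"ty": -0.5,"tz": 0,"twist": -0.025},{"tx": 0.26,"ty": -0.64,"tz": 0,"twist": -0.025},{"tx": 0.31,"ty": -0.78,"tz": 0,"twist": -0.025},{"tx": 0.36,"ty": -0.91,"tz": 0,"twist": -0.025},{"tx": 0.39,"ty": -1,"tz": 0,"twist": -0.025}]}}

```text
t: 10.8
eef_pos: [0.4231, -0.3389, 0.1943]
ee_rot: [3.139, -0.002, -2.689]
force: [0.5, 0.5, -0.0]
width: 0.088
gripper_force: 0.0
```

```bash
python3 - <<'E'
from h import *
s=get_state();print(s['t'],s['eef_pos'],s['ee_rot'],s['force'],s['width'])
f,c=shot('wrist');save(f,'w2.png')
for q,z in(('gauge_tip',.001),('gauge_grip',.0075),('gauge',0)):
    for d in spot_point(q,'wrist')[:2]: print(q,d['score'],d['uv'],atz(c,d['uv'],z,True))
for d in regions_of('gauge','wrist')[:1]:
    m=d['region'].astype(np.uint8);v,u=np.nonzero(m)
    P=np.array([atz(c,(a,b),.008,True)[:2] for a,b in zip(u,v)])
    rc=cv2.minAreaRect((P*1000).astype(np.float32));print(d['score'],rc,cv2.boxPoints(rc),P.mean(0))
    B=cv2.boxPoints(rc)
E
```

```text
10.8 [ 0.4231 -0.3389  0.1943] [ 3.1395 -0.0021 -2.6887] [ 0.4802  0.4804 -0.0007] 0.08800394120598623
gauge_tip 0.89 [292.5, 255.6] [ 0.5268 -0.3321  0.001 ]
gauge_grip 0.79 [288.9, 177.5] [ 0.4365 -0.3767  0.0075]
gauge 0.65 [291.5, 204.4] [ 0.4665 -0.3605  0.    ]
0.74 ((466.35369873046875, -362.3507080078125), (129.59344482421875, 19.257369995117188), 26.658117294311523) [[ 404.1248 -382.8176]
 [ 412.765  -400.028 ]
 [ 528.5826 -341.8838]
 [ 519.9424 -324.6735]] [ 0.4609 -0.3647]
```

View pics/w2.png

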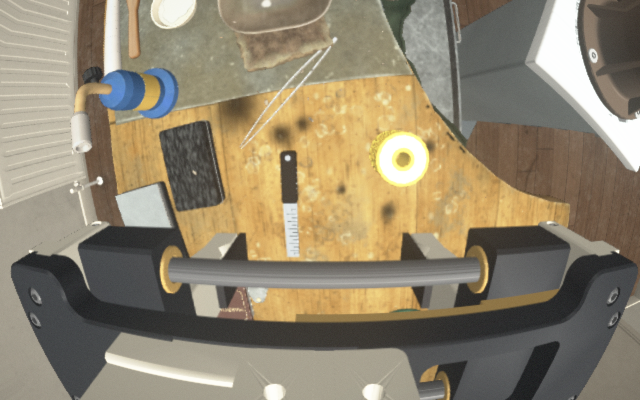

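The wrist view shows the gauge lying clear: tip at (292,256), grip at (289,178), yaw about 0.463. The nearest things are the black block at (190,165) and the yellow reel at (402,158). Both are clear of half-open fingers.

```bash
python3 - <<'E'
from h import *
s=get_state();print(s['eef_pos'],s['ee_rot']);print(rel((.437,-.376,.025),.463-np.pi),rel((.437,-.376,.004)))
E
```

```text
[ 0.4235 -0.3361  0.1949] [ 3.1395 -0.0015 -2.6881]
(array([ 0.0204, -0.1687,  0.6792]), np.float64(-0.0030309607923811833)) (array([ 0.0203, -0.1688,  0.7632]), None)
```

{"fn": "arm_command", "kwargs": {"commands": [{"tx": 0.02,"ty": -0.1,"tz": 0.05,"twist": -0.003},{"tx": 0.02,"ty": -0.17,"tz": 0.14,"twist": -0.003},{"tx": 0.02,"ty": -0.17,"tz": 0.26,"twist": -0.003},{"tx": 0.02,"ty": -0.17,"tz": 0.38,"twist": -0.003},{"tx": 0.02,"ty": -0.17,"tz": 0.48,"twist": -0.003},{"tx": 0.02,"ty": -0.17,"tz": 0.56,"twist": -0.003},{"tx": 0.02,"ty": -0.17,"tz": 0.58,"twist": -0.003},{"tx": 0.02,"ty": -0.17,"tz": 0.58,"twist": -0.003}], "claw": 0.5}}

```text
t: 11.72
eef_pos: [0.4377, -0.3754, 0.0499]
ee_rot: [3.139, -0.002, -2.676]
force: [0.1, 0.7, 0.7]
width: 0.0447
gripper_force: 0.0
```

```bash
python3 - <<'E'
from h import *
s=get_state();print(s['eef_pos'],s['ee_rot'],s['width']);print(rel((.437,-.376,.025),.463-np.pi),rel((.437,-.376,.004)))
f,c=shot('wrist')
for q,z in(('gauge_tip',.001),('gauge_grip',.0075),('gauge',0)):
    for d in spot_point(q,'wrist')[:1]: print(q,d['score'],d['uv'],atz(c,d['uv'],z,True))
for d in regions_of('gauge','wrist')[:1]:
    v,u=np.nonzero(d['region'])
    P=np.array([atz(c,(a,b),.01,True)[:2] for a,b in zip(u,v)])
    rc=cv2.minAreaRect((P*1000).astype(np.float32));print(d['score'],rc,cv2.boxPoints(rc).tolist())
E
```

```text
[ 0.4377 -0.3754  0.0499] [ 3.1389 -0.0022 -2.6765] 0.044658603591778874
(array([ 0.0033, -0.0013,  0.0997]), np.float64(0.0006764773507090296)) (array([ 0.0031, -0.0015,  0.1837]), None)
gauge_grip 0.59 [321.2, 220.9] [ 0.4363 -0.3784  0.0075]
gauge 0.7 [322.0, 258.0] [ 0.4646 -0.3636  0.    ]
0.59 ((455.111328125, -367.2366638183594), (107.08175659179688, 19.019311904907227), 27.443967819213867) [[403.2130126953125, -383.4731750488281], [411.9786376953125, -400.3520812988281], [507.0096435546875, -351.0001525878906], [498.2440185546875, -334.1212463378906]]
```

{"fn": "arm_command", "kwargs": {"commands": [{"tx": 0.005,"ty": 0,"tz": 0.05,"twist": 0},{"tx": 0.01,"ty": 0,"tz": 0.1,"twist": 0},{"tx": 0.01,"ty": 0,"tz": 0.13,"twist": 0},{"tx": 0.01,"ty": 0,"tz": 0.15,"twist": 0},{"tx": 0.01,"ty": 0,"tz": 0.165,"twist": 0},{"tx": 0.01,"ty": 0,"tz": 0.175,"twist": 0},{"tx": 0.01,"ty": 0,"tz": 0.18,"twist": 0},{"tx": 0.01,"ty": 0,"tz": 0.18,"twist": 0}]}}

```text
t: 12.63
eef_pos: [0.4364, -0.378, 0.0063]
ee_rot: [-3.142, 0.0, -2.678]
force: [0.1, -0.7, 0.6]
width: 0.0438
gripper_force: 0.0
```

{"fn": "arm_command", "kwargs": {"commands": [{"tx": 0,"ty": 0,"tz": 0,"twist": 0},{"tx": 0,"ty": 0,"tz": 0,"twist": 0},{"tx": 0,"ty": 0,"tz": 0,"twist": 0},{"tx": 0,"ty": 0,"tz": 0,"twist": 0},{"tx": 0,"ty": 0,"tz": 0,"twist": 0},{"tx": 0,"ty": 0,"tz": 0,"twist": 0},{"tx": 0,"ty": 0,"tz": 0,"twist": 0},{"tx": 0,"ty": 0,"tz": 0,"twist": 0}], "claw": 0, "grip_force": 30}}

```text
t: 13.3
eef_pos: [0.4362, -0.3779, 0.0065]
ee_rot: [3.142, -0.0, -2.678]
force: [-1.0, 1.6, 3.1]
width: 0.0179
gripper_force: 30.0
```

{"fn": "arm_command", "kwargs": {"commands": [{"tx": 0,"ty": 0,"tz": 0,"twist": 0},{"tx": 0,"ty": 0,"tz": -0.04,"twist": 0},{"tx": 0,"ty": 0,"tz": -0.12,"twist": 0},{"tx": 0,"ty": 0,"tz": -0.2,"twist": 0},{"tx": -0.03,"ty": 0.06,"tz": -0.28,"twist": 0},{"tx": -0.06,"ty": 0.13,"tz": -0.3,"twist": 0},{"tx": -0.09,"ty": 0.2,"tz": -0.3,"twist": 0},{"tx": -0.1,"ty": 0.22,"tz": -0.3,"twist": 0}], "grip_force": 55}}

```text
t: 13.97
eef_pos: [0.4338, -0.316, 0.0824]
ee_rot: [-3.141, 0.001, -2.678]
force: [-0.6, -0.3, -2.5]
width: 0.0173
gripper_force: 55.0
```

{"fn": "arm_command", "kwargs": {"commands": [{"tx": -0.02,"ty": 0.04,"tz": 0,"twist": 0},{"tx": -0.05,"ty": 0.1,"tz": 0,"twist": 0},{"tx": -0.08,"ty": 0.17,"tz": 0,"twist": 0},{"tx": -0.12,"ty": 0.24,"tz": 0,"twist": 0},{"tx": -0.15,"ty": 0.3,"tz": 0,"twist": 0},{"tx": -0.18,"ty": 0.36,"tz": 0,"twist": 0},{"tx": -0.2,"ty": 0.393,"tz": 0,"twist": 0},{"tx": -0.2,"ty": 0.393,"tz": 0,"twist": 0}]}}

```text
t: 14.63
eef_pos: [0.435, -0.2062, 0.0814]
ee_rot: [3.142, 0.0, -2.676]
force: [-0.1, 0.2, -2.0]
width: 0.017
gripper_force: 55.0
```

```bash
python3 - <<'E'
from h import *
s=get_state();print(s['t'],s['eef_pos'],s['ee_rot'],s['force'],s['moment'],s['width'])
p=s['eef_pos'];y=s['ee_rot'][2]+np.pi;u=np.array([np.cos(y),np.sin(y),0])
f,c=shot('wrist');save(f,'w3.png')
tipz=p[2]-.0055
for q,z in(('gauge_tip',tipz),('gauge_grip',p[2]+.001),('stand',0),('upper_plate',.034),('lower_plate',.02)):
    for d in spot_point(q,'wrist')[:2]:
        P=atz(c,d['uv'],z,True);print('w',q,round(d['score'],2),d['uv'],P,'rel TCP along/lat',(P-p)@u,(P-p)@[-u[1],u[0],0])
f,c=shot('top')
for q,z in(('gauge_tip',tipz),('stand',0),('upper_plate',.034),('lower_plate',.02)):
    for d in spot_point(q,'top')[:2]:
        P=atz(c,d['uv'],z);print('t',q,round(d['score'],2),d['uv'],P,'rel',(P-p)@u,(P-p)@[-u[1],u[0],0])
S=np.array([.582,-.1335,0]);print('stand rel',(S-p)@u,(S-p)@[-u[1],u[0],0])
w,k=shot('side');save(cv2.resize(w[150:300,210:410],(800,600),interpolation=cv2.INTER_CUBIC),'s3.png')
for q,z in (('gauge_tip',tipz),('stand',0),('upper_plate',.034)):
    for d in spot_point(q,'side')[:1]:
        P=atz(k,d['uv'],z);print('s',q,round(d['score'],2),d['uv'],P,'rel',(P-p)@u,(P-p)@[-u[1],u[0],0])
E
```

```text
14.6333 [ 0.435  -0.2062  0.0814] [ 3.1416  0.     -2.6763] [-0.1042  0.2397 -1.985 ] [-0.0532  0.0026 -0.0162] 0.016976073607209284
w gauge_grip 0.64 [322.0, 250.8] [ 0.4357 -0.2074  0.0824] rel TCP along/lat 8.930800396659087e-05 -0.0013806678234594924
w upper_plate 0.64 [129.0, 274.5] [ 0.5595 -0.3369  0.034 ] rel TCP along/lat 0.05259492226972291 -0.17267815045664145
t stand 0.94 [310.4, 171.5] [ 0.5836 -0.1302  0.    ] rel 0.1669096025026893 0.0011786530356837962
t upper_plate 0.79 [310.8, 166.7] [ 0.5868 -0.1329  0.034 ] rel 0.16859907776448624 -0.0026067041109066277
stand rel 0.1639922866081849 -0.0010183960703567625
s gauge_tip 0.51 [315.3, 200.6] [ 0.5201 -0.162   0.0759] rel 0.09584955314857861 0.0012802137982000686
s stand 0.79 [339.0, 222.1] [ 0.5832 -0.1314  0.    ] rel 0.16598928197675394 0.0003050950923650728
s upper_plate 0.82 [339.3, 210.3] [ 0.5813 -0.1351  0.034 ] rel 0.1626245955757382 -0.0021640622487778365
```

View pics/s3.png

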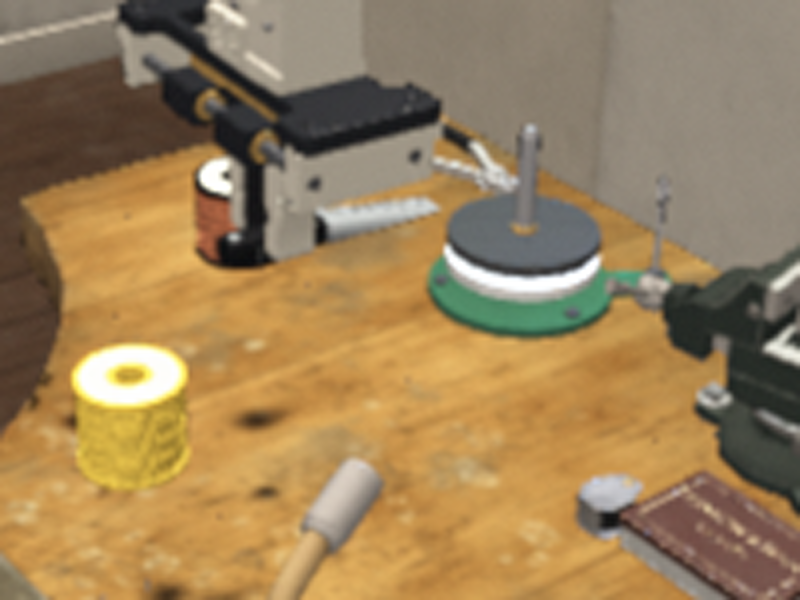

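The side view shows the gauge held level, with its tip at crop (437,207). The stand is bare, the reel is upright behind the gripper, and the bystanders are untouched. I'll check the pitch of the gauge by projection.

```bash
python3 - <<'E'
from h import *
s=get_state();p=s['eef_pos'];y=s['ee_rot'][2]+np.pi;u=np.array([np.cos(y),np.sin(y),0]);n=np.array([-u[1],u[0],0])
k=calibration('side')
for nm,a,l,z in(('tip low near',100,-7.5,0),('tip low far',100,7.5,0),('tip top near',100,-7.5,2),('tip top far',100,7.5,2),('org low near',28,-9,0),('org top near',28,-7.5,14)):
    P=p+u*a/1e3+n*l/1e3+np.array([0,0,-.0065+z/1e3]);q=proj(k,P);print(nm,(q-[210,150])*4)
f=grab_frame('side');save(cv2.resize(f[190:220,280:330],(800,480),interpolation=cv2.INTER_CUBIC),'s4.png')
E
```

```text
tip low near [436.4367 209.902 ]
tip low far [421.0872 199.0656]
tip top near [436.5647 206.6853]
tip top far [421.1994 195.8733]
org low near [326.3357 243.7116]
org top near [325.0142 219.2723]
```

View pics/s4.png

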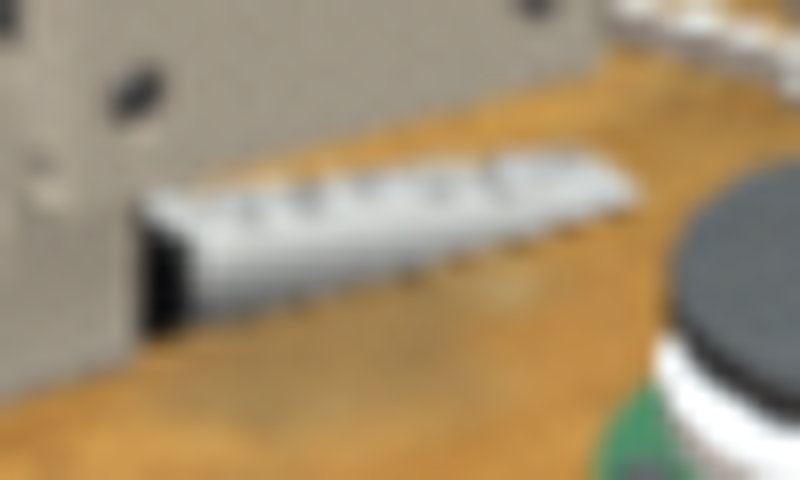

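The close-up puts the tip at pixel (320,202.5), within 1 px of the prediction. So the gauge is level and its tip is about 101 mm ahead of the TCP.

{"fn": "arm_command", "kwargs": {"commands": [{"tx": 0,"ty": -0.005,"tz": 0.03,"twist": 0},{"tx": 0,"ty": -0.005,"tz": 0.07,"twist": 0},{"tx": 0,"ty": -0.005,"tz": 0.11,"twist": 0},{"tx": 0,"ty": -0.005,"tz": 0.14,"twist": 0},{"tx": 0,"ty": -0.005,"tz": 0.16,"twist": 0},{"tx": 0,"ty": -0.005,"tz": 0.176,"twist": 0},{"tx": 0,"ty": -0.005,"tz": 0.176,"twist": 0},{"tx": 0,"ty": -0.005,"tz": 0.176,"twist": 0}]}}

```text
t: 16.1
eef_pos: [0.4354, -0.2085, 0.0372]
ee_rot: [3.142, -0.0, -2.678]
force: [0.4, 0.9, -0.6]
width: 0.0175
gripper_force: 55.0
```

```bash
python3 - <<'E'
from h import *
s=get_state();print(s['t'],s['eef_pos'],s['ee_rot'],s['force'],s['moment'])
p=s['eef_pos'];y=s['ee_rot'][2]+np.pi;u=np.array([np.cos(y),np.sin(y),0]);n=np.array([-u[1],u[0],0])
k=calibration('side')
for nm,P in(('tip low near',p+u*.101-n*.0075-[0,0,.0065]),('tip top near',p+u*.101-n*.0075-[0,0,.0045])): print(nm,(proj(k,P)-[300,195])*16)
S=np.array([.582,-.1335,0])
a=np.deg2rad(-120);e=np.array([np.cos(a),np.sin(a),0])*.045
for z in(.042,.034,.028,.020): print(z,(proj(k,S+e+[0,0,z])-[300,195])*16)
f=grab_frame('side');save(cv2.resize(f[195:230,300:350],(800,560),interpolation=cv2.INTER_CUBIC),'s5.png')
E
```

```text
16.1 [ 0.4354 -0.2085  0.0372] [ 3.1415 -0.0003 -2.6777] [ 0.3832  0.8937 -0.5858] [-0.0152 -0.0036 -0.0202]
tip low near [305.9661 398.7927]
tip top near [306.4682 386.4434]
0.042 [526.6361 329.1754]
0.034 [523.8119 378.7846]
0.028 [521.7074 415.7509]
0.02 [518.9196 464.7216]
```

View pics/s5.png

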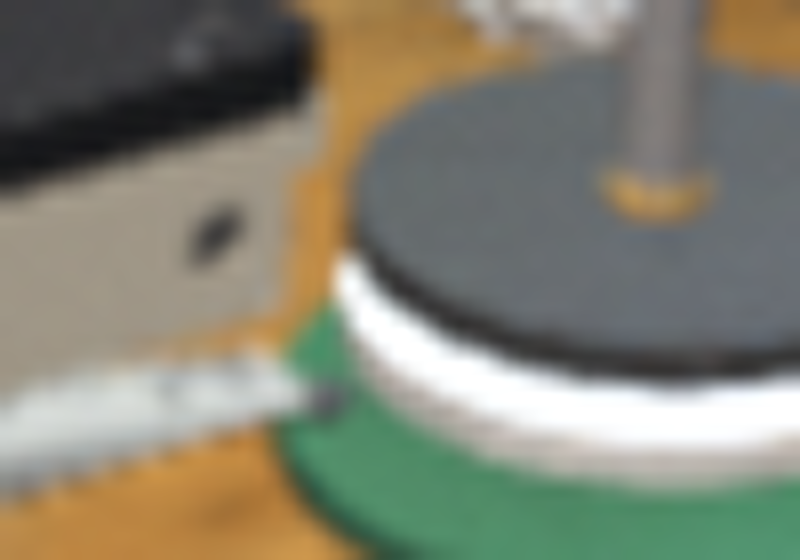

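The tip sits at crop (307,398), matching the prediction, and it is level with the gap. Next: slide in about 24 mm, so the tip is about 5 mm inside the rims.

{"fn": "arm_command", "kwargs": {"commands": [{"tx": -0.02,"ty": 0,"tz": 0,"twist": 0},{"tx": -0.04,"ty": 0,"tz": 0,"twist": 0},{"tx": -0.055,"ty": 0,"tz": 0,"twist": 0},{"tx": -0.07,"ty": 0,"tz": 0,"twist": 0},{"tx": -0.08,"ty": 0,"tz": 0,"twist": 0},{"tx": -0.09,"ty": 0,"tz": 0,"twist": 0},{"tx": -0.096,"ty": 0,"tz": 0,"twist": 0},{"tx": -0.096,"ty": 0,"tz": 0,"twist": 0}]}}

```text
t: 16.82
eef_pos: [0.4571, -0.1976, 0.0373]
ee_rot: [-3.142, -0.0, -2.678]
force: [1.0, 0.2, -0.8]
width: 0.0173
gripper_force: 55.0
```

{"fn": "arm_command", "kwargs": {"commands": [{"tx": 0,"ty": 0,"tz": 0,"twist": 0},{"tx": 0,"ty": 0,"tz": 0.001,"twist": 0},{"tx": 0,"ty": 0,"tz": 0.002,"twist": 0},{"tx": 0,"ty": 0,"tz": 0.003,"twist": 0},{"tx": 0,"ty": 0,"tz": 0.004,"twist": 0},{"tx": 0,"ty": 0,"tz": 0.004,"twist": 0},{"tx": 0,"ty": 0,"tz": 0.004,"twist": 0},{"tx": 0,"ty": 0,"tz": 0.004,"twist": 0}]}}

```text
t: 17.48
eef_pos: [0.4568, -0.1978, 0.0363]
ee_rot: [-3.142, 0.0, -2.678]
force: [0.4, 0.5, -1.7]
width: 0.0173
gripper_force: 55.0
```

{"fn": "arm_command", "kwargs": {"commands": [{"tx": 0,"ty": 0,"tz": 0.001,"twist": 0},{"tx": 0,"ty": 0,"tz": 0.002,"twist": 0},{"tx": 0,"ty": 0,"tz": 0.003,"twist": 0},{"tx": 0,"ty": 0,"tz": 0.004,"twist": 0},{"tx": 0,"ty": 0,"tz": 0.004,"twist": 0},{"tx": 0,"ty": 0,"tz": 0.004,"twist": 0},{"tx": 0,"ty": 0,"tz": 0.004,"twist": 0},{"tx": 0,"ty": 0,"tz": 0.004,"twist": 0}]}}

```text
t: 18.15
eef_pos: [0.4568, -0.1977, 0.0353]
ee_rot: [3.142, -0.0, -2.678]
force: [-0.1, 0.1, -1.9]
width: 0.0169
gripper_force: 55.0
```

```bash
cat > st.py <<'E'
from h import *
S=[]
for i in range(5):
    grab_frame('side'); S.append(get_state())
m=lambda k:np.mean([s[k] for s in S],0)
u=np.array([.8945,.4471,0]);F=m('force');T=m('moment');p=m('eef_pos')
n=np.array([-u[1],u[0],0])
print('t',S[-1]['t'],'p',p,'along F',F@u,'Fz',F[2],'lat',F@n,'M about n',T@n,'M u',T@u,'rot',m('ee_rot')[1],'tip inside',.101-((np.array([.582,-.1335,0])-p)@u)+.045)
E
python3 st.py
```

```text
t 18.4 p [ 0.4568 -0.1977  0.0353] along F -0.3840606764838948 Fz -1.7570702930761057 lat -0.17770519617093203 M about n 0.04180200324324083 M u -0.006949783904563751 rot 2.7490342313152284e-05 tip inside 0.005298673246918725
```

{"fn": "arm_command", "kwargs": {"commands": [{"tx": 0,"ty": 0,"tz": 0.001,"twist": 0},{"tx": 0,"ty": 0,"tz": 0.002,"twist": 0},{"tx": 0,"ty": 0,"tz": 0.003,"twist": 0},{"tx": 0,"ty": 0,"tz": 0.003,"twist": 0},{"tx": 0,"ty": 0,"tz": 0.003,"twist": 0},{"tx": 0,"ty": 0,"tz": 0.003,"twist": 0},{"tx": 0,"ty": 0,"tz": 0.003,"twist": 0},{"tx": 0,"ty": 0,"tz": 0.003,"twist": 0}]}}

```text
t: 19.07
eef_pos: [0.4568, -0.1977, 0.0346]
ee_rot: [-3.142, 0.0, -2.678]
force: [0.7, 0.1, -1.4]
width: 0.0171
gripper_force: 55.0
```

```bash
python3 st.py
```

```text
t 19.3167 p [ 0.4568 -0.1977  0.0346] along F 0.05449768514393685 Fz -0.9934745786153464 lat 0.327740718924338 M about n 0.042500891604018744 M u 0.0020858620228259455 rot 2.7817501341553807e-05 tip inside 0.005306793532632789
```

{"fn": "arm_command", "kwargs": {"commands": [{"tx": 0,"ty": 0,"tz": 0.001,"twist": 0},{"tx": 0,"ty": 0,"tz": 0.002,"twist": 0},{"tx": 0,"ty": 0,"tz": 0.002,"twist": 0},{"tx": 0,"ty": 0,"tz": 0.002,"twist": 0},{"tx": 0,"ty": 0,"tz": 0.002,"twist": 0},{"tx": 0,"ty": 0,"tz": 0.002,"twist": 0},{"tx": 0,"ty": 0,"tz": 0.002,"twist": 0},{"tx": 0,"ty": 0,"tz": 0.002,"twist": 0}]}}

```text
t: 19.98
eef_pos: [0.4568, -0.1978, 0.0341]
ee_rot: [-3.142, 0.0, -2.678]
force: [-0.4, -0.3, -0.2]
width: 0.0173
gripper_force: 55.0
```

```bash
python3 st.py
```

```text
t 20.2333 p [ 0.4568 -0.1977  0.0341] along F 0.020643219653567548 Fz -1.2618263365796747 lat 0.5593034185443645 M about n 0.010674613078875747 M u 0.004696428052347857 rot 1.2443463589528747e-05 tip inside 0.005297576343886931
```

{"fn": "arm_command", "kwargs": {"commands": [{"tx": 0,"ty": 0,"tz": 0.001,"twist": 0},{"tx": 0,"ty": 0,"tz": 0.002,"twist": 0},{"tx": 0,"ty": 0,"tz": 0.002,"twist": 0},{"tx": 0,"ty": 0,"tz": 0.002,"twist": 0},{"tx": 0,"ty": 0,"tz": 0.002,"twist": 0},{"tx": 0,"ty": 0,"tz": 0.002,"twist": 0},{"tx": 0,"ty": 0,"tz": 0.002,"twist": 0},{"tx": 0,"ty": 0,"tz": 0.002,"twist": 0}]}}

```text
t: 20.9
eef_pos: [0.4568, -0.1978, 0.0336]
ee_rot: [-3.142, -0.0, -2.678]
force: [-0.4, -0.7, -0.8]
width: 0.017
gripper_force: 55.0
```

```bash
python3 st.py
```

```text
t 21.15 p [ 0.4568 -0.1978  0.0336] along F -0.7153806228595396 Fz -0.45562734976103003 lat 0.0505942321228349 M about n 0.14298906377328097 M u 0.014407375682236701 rot -3.184154776736392e-05 tip inside 0.0052687123300189515
```

{"fn": "arm_command", "kwargs": {"commands": [{"tx": 0,"ty": 0,"tz": 0.001,"twist": 0},{"tx": 0,"ty": 0,"tz": 0.002,"twist": 0},{"tx": 0,"ty": 0,"tz": 0.002,"twist": 0},{"tx": 0,"ty": 0,"tz": 0.002,"twist": 0},{"tx": 0,"ty": 0,"tz": 0.002,"twist": 0},{"tx": 0,"ty": 0,"tz": 0.002,"twist": 0},{"tx": 0,"ty": 0,"tz": 0.002,"twist": 0},{"tx": 0,"ty": 0,"tz": 0.002,"twist": 0}]}}

```text
t: 21.82
eef_pos: [0.4568, -0.1977, 0.0331]
ee_rot: [-3.142, 0.0, -2.678]
force: [-0.2, -0.8, 0.3]
width: 0.0173
gripper_force: 55.0
```

```bash
sed -i "s/^print(/print('M each',np.round([s['moment']@n for s in S],3),'Fz each',np.round([s['force'][2] for s in S],2));print(/" st.py; python3 st.py
```

```text
M each [0.152 0.133 0.184 0.13  0.224] Fz each [-0.95  0.1   0.06 -0.33  0.02]
t 22.0667 p [ 0.4568 -0.1977  0.0331] along F -0.8982989144866649 Fz -0.22100414154807146 lat -0.17244859310317778 M about n 0.16490271775991072 M u -0.00045892957897030053 rot 5.578520415872035e-06 tip inside 0.005280885617589312
```

{"fn": "arm_command", "kwargs": {"commands": [{"tx": -0.005,"ty": 0,"tz": 0,"twist": 0},{"tx": -0.01,"ty": 0,"tz": 0,"twist": 0},{"tx": -0.015,"ty": 0,"tz": 0,"twist": 0},{"tx": -0.02,"ty": 0,"tz": 0,"twist": 0},{"tx": -0.025,"ty": 0,"tz": 0,"twist": 0},{"tx": -0.03,"ty": 0,"tz": 0,"twist": 0},{"tx": -0.035,"ty": 0,"tz": 0,"twist": 0},{"tx": -0.035,"ty": 0,"tz": 0,"twist": 0}]}}

```text
t: 22.73
eef_pos: [0.465, -0.1937, 0.0331]
ee_rot: [-3.141, 0.0, -2.678]
force: [-0.3, -0.7, -0.1]
width: 0.0171
gripper_force: 55.0
```

```bash
python3 st.py
```

```text
M each [-0.163 -0.195 -0.237 -0.331 -0.352] Fz each [ 0.26 -0.51 -0.33  0.16 -0.22]
t 22.9833 p [ 0.465  -0.1938  0.0331] along F 0.8838607256393971 Fz -0.128915918671259 lat 0.21840536235823374 M about n -0.25540363988502646 M u 0.11728185290461958 rot 0.0005431974908469694 tip inside 0.014385063694668118
```

{"fn": "arm_command", "kwargs": {"commands": [{"tx": -0.003,"ty": 0,"tz": 0,"twist": 0},{"tx": -0.006,"ty": 0,"tz": 0,"twist": 0},{"tx": -0.009,"ty": 0,"tz": 0,"twist": 0},{"tx": -0.012,"ty": 0,"tz": 0,"twist": 0},{"tx": -0.015,"ty": 0,"tz": 0,"twist": 0},{"tx": -0.016,"ty": 0,"tz": 0,"twist": 0},{"tx": -0.016,"ty": 0,"tz": 0,"twist": 0},{"tx": -0.016,"ty": 0,"tz": 0,"twist": 0}]}}

```text
t: 23.65
eef_pos: [0.4683, -0.192, 0.0331]
ee_rot: [-3.142, 0.0, -2.678]
force: [-0.6, 0.4, 0.5]
width: 0.0171
gripper_force: 55.0
```

```bash
python3 st.py
```

```text
M each [0.139 0.128 0.123 0.079 0.05 ] Fz each [0.08 0.48 0.26 0.39 0.23]
t 23.9 p [ 0.4683 -0.192   0.0331] along F -0.1917983412966663 Fz 0.28646800283083756 lat 0.09014365020426647 M about n 0.10366504245728426 M u 0.08361671414002511 rot 0.00015336077666598945 tip inside 0.018128610785460755
```

{"fn": "arm_command", "kwargs": {"commands": [{"tx": -0.002,"ty": 0,"tz": 0,"twist": 0},{"tx": -0.004,"ty": 0,"tz": 0,"twist": 0},{"tx": -0.006,"ty": 0,"tz": 0,"twist": 0},{"tx": -0.008,"ty": 0,"tz": 0,"twist": 0},{"tx": -0.01,"ty": 0,"tz": 0,"twist": 0},{"tx": -0.012,"ty": 0,"tz": 0,"twist": 0},{"tx": -0.012,"ty": 0,"tz": 0,"twist": 0},{"tx": -0.012,"ty": 0,"tz": 0,"twist": 0}]}}

```text
t: 24.57
eef_pos: [0.471, -0.1907, 0.0331]
ee_rot: [-3.141, 0.0, -2.678]
force: [-0.6, -0.3, -0.6]
width: 0.0174
gripper_force: 55.0
```

```bash
python3 st.py
```

```text
M each [0.204 0.106 0.058 0.052 0.047] Fz each [ 1.11 -0.15 -0.4   0.19  1.11]
t 24.8167 p [ 0.471  -0.1907  0.0331] along F -0.8147394145687854 Fz 0.37169338182449246 lat -0.018220796371909053 M about n 0.09361264589821898 M u 0.07426859218176261 rot 0.00021509927820453356 tip inside 0.0211750577856039
```

Sliding friction only so far. I'll continue in 2 mm steps.

{"fn": "arm_command", "kwargs": {"commands": [{"tx": -0.002,"ty": 0,"tz": 0,"twist": 0},{"tx": -0.004,"ty": 0,"tz": 0,"twist": 0},{"tx": -0.006,"ty": 0,"tz": 0,"twist": 0},{"tx": -0.008,"ty": 0,"tz": 0,"twist": 0},{"tx": -0.008,"ty": 0,"tz": 0,"twist": 0},{"tx": -0.008,"ty": 0,"tz": 0,"twist": 0},{"tx": -0.008,"ty": 0,"tz": 0,"twist": 0},{"tx": -0.008,"ty": 0,"tz": 0,"twist": 0}]}}

```text
t: 25.48
eef_pos: [0.4727, -0.1898, 0.0331]
ee_rot: [-3.142, 0.0, -2.678]
force: [-0.6, 0.2, 1.2]
width: 0.0172
gripper_force: 55.0
```

```bash
python3 st.py
```

```text
M each [0.152 0.108 0.143 0.067 0.122] Fz each [ 0.21  0.61  1.13 -0.03 -0.37]
t 25.7333 p [ 0.4728 -0.1898  0.0331] along F -0.4301484900332499 Fz 0.30977809508179543 lat 0.5068334189120481 M about n 0.11852138233755595 M u 0.0825064010598383 rot 0.00014729708532583706 tip inside 0.023123762807132978
```

{"fn": "arm_command", "kwargs": {"commands": [{"tx": -0.002,"ty": 0,"tz": 0,"twist": 0},{"tx": -0.004,"ty": 0,"tz": 0,"twist": 0},{"tx": -0.006,"ty": 0,"tz": 0,"twist": 0},{"tx": -0.008,"ty": 0,"tz": 0,"twist": 0},{"tx": -0.008,"ty": 0,"tz": 0,"twist": 0},{"tx": -0.008,"ty": 0,"tz": 0,"twist": 0},{"tx": -0.008,"ty": 0,"tz": 0,"twist": 0},{"tx": -0.008,"ty": 0,"tz": 0,"twist": 0}]}}

```text
t: 26.4
eef_pos: [0.4745, -0.1889, 0.0331]
ee_rot: [-3.142, 0.0, -2.678]
force: [-1.1, -0.6, -0.3]
width: 0.017
gripper_force: 55.0
```

```bash
python3 st.py
```

```text
M each [0.154 0.124 0.099 0.097 0.136] Fz each [ 0.58  0.98 -0.57  0.68  0.18]
t 26.65 p [ 0.4746 -0.1889  0.0331] along F -0.8189953675871644 Fz 0.37114450598724974 lat 0.03427245029566648 M about n 0.12202570117879577 M u 0.05629568433409838 rot 0.00013972570424019003 tip inside 0.025125020027223152
```

{"fn": "arm_command", "kwargs": {"commands": [{"tx": -0.001,"ty": 0,"tz": 0,"twist": 0},{"tx": -0.002,"ty": 0,"tz": 0,"twist": 0},{"tx": -0.003,"ty": 0,"tz": 0,"twist": 0},{"tx": -0.004,"ty": 0,"tz": 0,"twist": 0},{"tx": -0.005,"ty": 0,"tz": 0,"twist": 0},{"tx": -0.005,"ty": 0,"tz": 0,"twist": 0},{"tx": -0.005,"ty": 0,"tz": 0,"twist": 0},{"tx": -0.005,"ty": 0,"tz": 0,"twist": 0}]}}

```text
t: 27.32
eef_pos: [0.4756, -0.1883, 0.0331]
ee_rot: [3.142, 0.0, -2.678]
force: [-1.6, -0.5, 0.8]
width: 0.017
gripper_force: 55.0
```

```bash
python3 st.py
```

```text
M each [0.284 0.314 0.285 0.302 0.267] Fz each [2.07 0.44 0.44 0.88 0.83]
t 27.5667 p [ 0.4756 -0.1883  0.0331] along F -0.9618637178194612 Fz 0.9321878742248433 lat -0.21764896006406328 M about n 0.2904027592009844 M u 0.05016261445707759 rot 3.911711089426007e-05 tip inside 0.026310759627371075
```

The moment jumped from 0.12 to 0.29, so the upper plate is starting to touch. Small steps from here.

{"fn": "arm_command", "kwargs": {"commands": [{"tx": -0.001,"ty": 0,"tz": 0,"twist": 0},{"tx": -0.002,"ty": 0,"tz": 0,"twist": 0},{"tx": -0.003,"ty": 0,"tz": 0,"twist": 0},{"tx": -0.003,"ty": 0,"tz": 0,"twist": 0},{"tx": -0.003,"ty": 0,"tz": 0,"twist": 0},{"tx": -0.003,"ty": 0,"tz": 0,"twist": 0},{"tx": -0.003,"ty": 0,"tz": 0,"twist": 0},{"tx": -0.003,"ty": 0,"tz": 0,"twist": 0}]}}

```text
t: 28.23
eef_pos: [0.4763, -0.188, 0.0331]
ee_rot: [-3.142, 0.0, -2.678]
force: [-1.1, -0.7, 0.8]
width: 0.0172
gripper_force: 55.0
```

```bash
python3 st.py
```

```text
M each [0.246 0.236 0.276 0.253 0.246] Fz each [0.28 0.29 0.51 0.38 1.17]
t 28.4833 p [ 0.4763 -0.188   0.0331] along F -1.0736098352719508 Fz 0.5266880462542314 lat 0.25447605747176866 M about n 0.2515368893210356 M u 0.05196736691090384 rot 0.00010221530634995091 tip inside 0.027090890042014815
```

{"fn": "arm_command", "kwargs": {"commands": [{"tx": -0.001,"ty": 0,"tz": 0,"twist": 0},{"tx": -0.002,"ty": 0,"tz": 0,"twist": 0},{"tx": -0.003,"ty": 0,"tz": 0,"twist": 0},{"tx": -0.004,"ty": 0,"tz": 0,"twist": 0},{"tx": -0.004,"ty": 0,"tz": 0,"twist": 0},{"tx": -0.004,"ty": 0,"tz": 0,"twist": 0},{"tx": -0.004,"ty": 0,"tz": 0,"twist": 0},{"tx": -0.004,"ty": 0,"tz": 0,"twist": 0}]}}

```text
t: 29.15
eef_pos: [0.4772, -0.1876, 0.0331]
ee_rot: [-3.142, 0.0, -2.678]
force: [-0.9, -0.1, -0.0]
width: 0.0171
gripper_force: 55.0
```

```bash
python3 st.py
```

```text
M each [0.285 0.301 0.266 0.267 0.249] Fz each [1.11 0.71 0.2  0.9  0.81]
t 29.4 p [ 0.4772 -0.1876  0.0331] along F -0.7454877425872956 Fz 0.74304011169928 lat 0.09721620720051487 M about n 0.2735074343462982 M u 0.05017801151786789 rot 4.8343145300489e-05 tip inside 0.02806557535975855
```

{"fn": "arm_command", "kwargs": {"commands": [{"tx": -0.001,"ty": 0,"tz": 0,"twist": 0},{"tx": -0.002,"ty": 0,"tz": 0,"twist": 0},{"tx": -0.003,"ty": 0,"tz": 0,"twist": 0},{"tx": -0.004,"ty": 0,"tz": 0,"twist": 0},{"tx": -0.005,"ty": 0,"tz": 0,"twist": 0},{"tx": -0.005,"ty": 0,"tz": 0,"twist": 0},{"tx": -0.005,"ty": 0,"tz": 0,"twist": 0},{"tx": -0.005,"ty": 0,"tz": 0,"twist": 0}]}}

```text
t: 30.07
eef_pos: [0.4783, -0.187, 0.0331]
ee_rot: [-3.142, 0.0, -2.678]
force: [-1.1, 0.4, 0.3]
width: 0.0174
gripper_force: 55.0
```

```bash
python3 st.py
```

```text
M each [0.266 0.283 0.26  0.27  0.239] Fz each [0.55 0.69 0.31 1.08 0.99]
t 30.3167 p [ 0.4783 -0.187   0.0331] along F -0.763065390887998 Fz 0.725418770846172 lat 0.30337780526110336 M about n 0.26375417215118013 M u 0.029054813334013108 rot 9.827197911658204e-05 tip inside 0.029346402831346083
```

{"fn": "arm_command", "kwargs": {"commands": [{"tx": -0.001,"ty": 0,"tz": 0,"twist": 0},{"tx": -0.002,"ty": 0,"tz": 0,"twist": 0},{"tx": -0.003,"ty": 0,"tz": 0,"twist": 0},{"tx": -0.004,"ty": 0,"tz": 0,"twist": 0},{"tx": -0.005,"ty": 0,"tz": 0,"twist": 0},{"tx": -0.005,"ty": 0,"tz": 0,"twist": 0},{"tx": -0.005,"ty": 0,"tz": 0,"twist": 0},{"tx": -0.005,"ty": 0,"tz": 0,"twist": 0}]}}

```text
t: 30.98
eef_pos: [0.4793, -0.1865, 0.033]
ee_rot: [3.141, -0.0, -2.678]
force: [-2.5, -0.9, 1.0]
width: 0.0171
gripper_force: 55.0
```

```bash
python3 st.py
```

```text
M each [0.646 0.691 0.693 0.701 0.673] Fz each [0.52 0.5  1.37 0.52 1.26]
t 31.2333 p [ 0.4793 -0.1865  0.033 ] along F -2.030207021236998 Fz 0.8336259387061693 lat 0.37986445180231665 M about n 0.680639730622707 M u -0.007305308433985541 rot -0.00016841962084690465 tip inside 0.03042389423284829
```

The wedge has engaged: push-back is 2 N and the moment has jumped to 0.68. One more small nudge for margin.

{"fn": "arm_command", "kwargs": {"commands": [{"tx": -0.001,"ty": 0,"tz": 0,"twist": 0},{"tx": -0.002,"ty": 0,"tz": 0,"twist": 0},{"tx": -0.002,"ty": 0,"tz": 0,"twist": 0},{"tx": -0.002,"ty": 0,"tz": 0,"twist": 0},{"tx": -0.002,"ty": 0,"tz": 0,"twist": 0},{"tx": -0.002,"ty": 0,"tz": 0,"twist": 0},{"tx": -0.002,"ty": 0,"tz": 0,"twist": 0},{"tx": -0.002,"ty": 0,"tz": 0,"twist": 0}]}}

```text
t: 31.9
eef_pos: [0.4797, -0.1862, 0.033]
ee_rot: [3.141, -0.0, -2.678]
force: [-2.8, -1.4, 0.1]
width: 0.0174
gripper_force: 55.0
```

```bash
python3 st.py
```

```text
M each [1.194 1.225 1.242 1.175 1.238] Fz each [0.83 1.33 0.72 0.33 0.34]
t 32.15 p [ 0.4797 -0.1862  0.033 ] along F -3.399398685700124 Fz 0.7105958826966386 lat 0.06717140341847476 M about n 1.2147506326144368 M u 0.00409283576236858 rot -0.00021511315139055576 tip inside 0.03091130994929181
```

The gauge is now snug. Push-back is steady at 3.4 N, the grip is 55 N, and the estimated load on the upper plate is well under its 10 N yield. Handing in.

```bash
python3 -c "
from station import *
print(job_done())"
```

```text
the job is handed in; nothing more can be done
None
```

I've handed the job in, but no verdict came back: the reel stands upright on the bench clear of the stand, and I'm still holding the gauge in the gap with about 3.4 N of push-back, inferring the plate contact from force readings because the tip is hidden.

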